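Change over the trays of a dish warmer

TASK

At the low white three-tray warmer, push the tray that was left standing open fully home, then hook a fingertip behind the upturned lip of the tray that holds the round Petri dish and draw it out until it stops. Use the fingertips only, without gripping or lifting anything; leave the third tray shut, the dish and the well plate where they stand in their trays, and the things on the bench undisturbed.

Things in the scene. Friction and masses are not known exactly. Their poses are not given: they have to be found in the camera images.
- warmer: Three-bay dish and slide warmer: low white cabinet, 393 mm wide (y), 230 mm deep (x), fixed to the bench. Origin under its centre; x points front to back. Sides and clear cover 80 mm high; rear 65 mm is a hood 122 mm high. Three equal trays, 125 mm apart, slide out of the front; contents show through the cover. The tray left open has a holder with three glass slides fixed in it.
- open_tray (a joint): How far the tray that was left standing open is drawn out: 0 m = fully home in the cabinet (rigid stop), 0.110 m = fully out (rigid stop). Drag is about 2 N plus 6 N per m/s; no spring, it stays where it is left. Starts between 0.05 and 0.10.
- open_tray_lip (a point): Middle of the top edge of the upturned lip of the tray left standing open, 46 mm above the bench; moves with the tray. x points into the cabinet (the tray draws out along -x), y along the lip, z up. Lip: 112 mm along y, 26 mm high, 6 mm thick (3 mm each side of this point). Behind it (+x) an open channel 45 mm wide, its floor 22 mm below this point, then the tray's white front panel, 28 mm taller than the lip.
- dish_tray (a joint): How far the tray that holds the Petri dish is drawn out: 0 m = fully home in the cabinet (rigid stop), 0.110 m = fully out (rigid stop). Drag is about 2 N plus 6 N per m/s; no spring, it stays where it is left. Starts at 0.
- dish_tray_lip (a point): Middle of the top edge of the upturned lip of the tray that holds the Petri dish, 46 mm above the bench; moves with the tray. x points into the cabinet (the tray draws out along -x), y along the lip, z up. Lip: 112 mm along y, 26 mm high, 6 mm thick (3 mm each side of this point). Behind it (+x) an open channel 45 mm wide, its floor 22 mm below this point, then the tray's white front panel, 28 mm taller than the lip.
- third_tray (a joint): How far the remaining tray is drawn out: 0 m = fully home in the cabinet (rigid stop), 0.110 m = fully out (rigid stop). Drag is about 2 N plus 6 N per m/s; no spring, it stays where it is left. Starts at 0 and is to stay there.
- third_tray_lip (a point): Middle of the top edge of the upturned lip of the remaining tray, 46 mm above the bench; moves with the tray. x points into the cabinet (the tray draws out along -x), y along the lip, z up. Lip: 112 mm along y, 26 mm high, 6 mm thick (3 mm each side of this point). Behind it (+x) an open channel 45 mm wide, its floor 22 mm below this point, then the tray's white front panel, 28 mm taller than the lip.
- dish: Round clear glass Petri dish with lid and white rim, 60 mm across, 15 mm high, standing loose in one of the two closed trays; origin at the centre of its underside, which lies on the tray floor 22 mm below the lip's top edge.
- well_plate: Square white four-well plate, 66 x 66 x 14 mm, standing loose in the other closed tray; origin under its centre.
- timer: White bench timer, 20 x 60 x 45 mm high, standing on the bench at the left; origin under its centre.
- bottle: White plastic bottle, 68 mm across, 150 mm high, at the left of the bench; origin under its centre.
- beaker: Glass beaker, 68 mm across, 85 mm high, at the left; origin under its centre.
- dish_stack: Stack of three spare lidded Petri dishes on the bench, 90 mm across, 48 mm high; origin under its centre.
- forceps: Steel forceps lying flat on the bench in front of the warmer, about 135 mm long, 6 mm high; origin near their middle.
- slide_box: Grey lidded slide box, 102 x 84 x 36 mm high, on the bench at the right; origin under its centre.
- jar: Amber glass jar with black cap, 48 mm across, 62 mm high, at the right; origin under its centre.
- tube_rack: White rack of capped tubes, 70 x 160 x 90 mm high, at the right; origin under its centre.
- dish_tray_lip_inner: Inner leaf of the folded lip of the tray with the Petri dish: the face that looks into the channel, 112 x 3 x 26 mm; origin at its centre.
- dish_tray_lip_outer: Outer leaf of the folded lip of the tray with the Petri dish: the face that looks away from the cabinet, 112 x 3 x 26 mm; origin at its centre.
- open_tray_lip_inner: Inner leaf of the folded lip of the tray left open: the face that looks into the channel, 112 x 3 x 26 mm; origin at its centre.
- open_tray_lip_outer: Outer leaf of the folded lip of the tray left open: the face that looks away from the cabinet, 112 x 3 x 26 mm; origin at its centre.
- third_tray_lip_inner: Inner leaf of the folded lip of the remaining tray: the face that looks into the channel, 112 x 3 x 26 mm; origin at its centre.
- third_tray_lip_outer: Outer leaf of the folded lip of the remaining tray: the face that looks away from the cabinet, 112 x 3 x 26 mm; origin at its centre.

How it is judged:
By the outcome, as a careful person would: the job done as asked, in the order asked, and still so for the second after the job is handed in, with the robot touching nothing.
It also fails if it takes over 42 s, if anything falls off the work surface, if the arm or the gripper's body presses on something with over 40 N, if the wrist force passes 120 N, or if a joint passes its speed limit or range.

ROBOT

A 6-joint arm with a two-finger parallel gripper is mounted at the origin on the work surface. World frame = base frame: x ahead of the robot, y to its left, z up, the work surface at z = 0. Lengths are in m, angles in rad, forces in N, time in s.
With the tool pointing down it reaches from about 0.275 to 0.75 m from the base axis. Payload 10.2 kg.
Tool frame: the origin (TCP) lies on the centre line of the jaws, within the pads' length; the fingertips stand 14 mm ahead of it and the grasp point (between the pads) lies 5 mm behind it; y points along the fingers, x is the direction in which the jaws open and shut, and the axes are right-handed (so a half turn about y gives the same grasp; the last joint's range is limited). The gripper opens to 88 mm and grips with 3 to 60 N. Pads are 18 mm wide; open, the fingers measure 123 mm over their backs; the gripper's body (75 mm by 187 mm) begins 45 mm behind the grasp point.
Start: joints at [-1.572, 0.313, 1.498, -0, 1.331, -0.223], TCP at [0.115, -0.512, 0.253] pointing down, gripper open.
Joint ranges: [-2.94, 2.94], [-0.97, 2.17], [0.19, 2.56], [-1.23, 4.37], [0.02, 3.11], [-2.88, 2.88]. Speed limits (rad/s): [2.39, 2.39, 3.01, 3.14, 3.14, 3.14].

INTERFACE

Orientations are given as a rotation vector (axis times angle).
In Python, from plant import arm gives the robot as it stands.
- The arm moves only by the tool servo_tool, never from a script. Its argument "commands" is a list of rows, each a list of 3 entries, a list of its own where there are three numbers: the shift along the tool's x, y, z in mm, then the turn, a rotation vector about the tool's x, y, z in rad, then the closure, from -1 (fully open) to 1 (shut), so that 0 is half open. A call has 1 to 20 rows; each row is the pose to reach, as a shift and turn from the pose measured when the call began, along the tool's axes at that moment; what a row does not reach only later rows make up. A row lasts 1/8 s, in which the tool goes at most 62.5 mm and 10.7 degrees, less where a joint would pass 70% of its speed; a pose out of reach is approached as far as the arm can. A call with a gripper value outside its range is refused whole. The fingers move at their own pace and stop on an object; the grip force is fixed at half the most. Time passes only in rows, so rows that repeat a pose let the fingers close. It gives the time, the measured TCP pose, the force and the opening at its end, in the units of the state.
- arm.observe(): the state, without advancing time (a new reading comes with each control period).
- arm.grab_frame(name): name is "side" or "top"; returns (picture, depth): 400x640x3 uint8, blue, green, red; 400x640 float32, m along the optical axis (not along the pixel's ray), 0 where there is no reading.
- arm.camera_model(name): a dict with "fx", "fy", "cx", "cy" (pixels), "T" (4x4, takes a point from camera to world coordinates). Camera axes: x right, y down, z forward; pixel columns grow to the right and rows downward; lengths in m; the calibration is good to about 2 mm. A picture is of the moment at which its call begins. camera_model takes no time and is no camera call.
- arm.hand_in(): hands the job in, once; it reports no verdict.
Trained networks look in the newest picture that a camera, given by its name, has taken for a name from the list of things; names that differ only in an ending like _2 or _b are one class to them, and where a whole thing is asked for, a point or a joint stands for the part that bears it (a point fixed in the world has none). Each returns a list of dicts, best first, with "score" (0 to 1); they miss things now and then, are a little off and sometimes report something else, mostly with a low value. They report only what shows in the picture. A call takes as long as a camera call.
- arm.find_in(name, camera): "rect" ([centre column, centre row, width, height] in pixels, round what is visible of it).
- arm.outline_of(name, camera): "mask" (400x640 bool, what is visible of it) and "rect" ([centre column, centre row, width, height] in pixels, round what is visible of it).
The state is a dict: "time_s": time; "qpos": joint angles; "dq": joint speeds; "effort": joint torques, N m; "tcp_pos": TCP position; "tcp_rot": TCP orientation; "ft_force": force on the tool from outside, world axes, zero at the start; "moment": the same for the moment, N m; "grip_width": finger opening in m.
Only numpy, scipy, OpenCV 4.12 (cv2) and the standard library are available. Lean on these libraries where they do the work, as an engineer would, in place of code of your own. Each camera call takes 0.05 s, during which the arm holds its last target.

## Working session

There is one attempt and no reset: what is moved stays moved. The work goes in short steps, Python scripts to look and compute and a tool call to move; the robot and the scene stay as the last step left them, time stands still between calls to the robot, and variables do not carry over. Pictures are saved under pics/ and viewed, and the job is handed in when it is done.

Besides the shell and the picture viewer there is one more tool, called in YAML: its name, and indented under it one key for each argument. servo_tool: Moves the arm, as the interface text tells. Its arguments: {"type":"object","properties":{"commands":{"type":"array","items":{"type":"array"}}},"required":["commands"]}

```bash
mkdir -p pics; cat > h.py <<'E'
import numpy as np,cv2
from plant import arm
def snap(n,f):
    im,d=arm.grab_frame(n); cv2.imwrite('pics/'+f,im); np.save('pics/'+f+'.npy',d); return im,d
def w(n,u,v,z):
    m=arm.camera_model(n); p=np.array([(u-m['cx'])*z/m['fx'],(v-m['cy'])*z/m['fy'],z,1]); return (m['T']@p)[:3]
E
python3 - <<'E'
from h import *
for n in('top','side'):
    im,d=snap(n,n+'0.png')
    for k in ['open_tray_lip','dish_tray_lip','third_tray_lip','dish','well_plate','warmer','forceps','dish_stack']:
        for r in arm.outline_of(k,n)[:3]:
            m=r['mask']&(d>0)
            v,u=np.nonzero(m)
            P=np.array([w(n,a,b,d[b,a]) for a,b in zip(u,v)]) if len(u) else np.zeros((1,3))
            print(n,k,round(r['score'],2),np.round(r['rect']),np.round(np.median(P,0),3),np.round(np.percentile(P,2,axis=0),3),np.round(np.percentile(P,98,axis=0),3))
s=arm.observe();print(s)
E
```

```text
top open_tray_lip 0.71 [314. 196.  36.  32.] [ 0.564 -0.018  0.028] [ 0.512 -0.071  0.015] [0.631 0.038 0.074]
top open_tray_lip 0.64 [350. 188.  31.  17.] [ 0.604 -0.142  0.027] [ 0.571 -0.197  0.016] [ 0.625 -0.092  0.076]
top dish_tray_lip 0.75 [278. 186.  32.  17.] [0.607 0.106 0.027] [0.574 0.052 0.013] [0.627 0.161 0.075]
top dish_tray_lip 0.73 [314. 197.  35.  32.] [ 0.575 -0.018  0.028] [ 0.512 -0.067  0.017] [0.634 0.035 0.074]
top dish_tray_lip 0.55 [181. 212.  25.  23.] [0.501 0.426 0.105] [0.476 0.406 0.019] [0.534 0.463 0.155]
top third_tray_lip 0.92 [347. 187.  29.  19.] [ 0.605 -0.138  0.027] [ 0.573 -0.193  0.016] [ 0.626 -0.091  0.076]Traceback (most recent call last):
  File "<stdin>", line 8, in <module>
  File "h.py", line 6, in w
    m=arm.camera_model(n); p=np.array([(u-m['cx'])*z/m['fx'],(v-m['cy'])*z/m['fy'],z,1]); return (m['T']@p)[:3]
ValueError: time passes only in moves, steps and waits
```

```bash
cat > h.py <<'E'
import numpy as np,cv2
from plant import arm
M={}
def snap(n,f):
    im,d=arm.grab_frame(n); cv2.imwrite('pics/'+f,im); np.save('pics/'+f+'.npy',d); return im,d
def w(n,u,v,z):
    if n not in M: M[n]=arm.camera_model(n)
    m=M[n]; u,v,z=map(np.asarray,(u,v,z))
    return np.stack([(u-m['cx'])*z/m['fx'],(v-m['cy'])*z/m['fy'],z],-1)@m['T'][:3,:3].T+m['T'][:3,3]
E
python3 - <<'E'
from h import *
s=arm.observe();print(s)
for n in('top','side'):
    im,d=snap(n,n+'1.png')
    for k in ['dish','well_plate','dish_tray_lip','open_tray_lip','forceps','dish_stack']:
        for r in arm.outline_of(k,n)[:3]:
            m=r['mask']&(d>0)
            v,u=np.nonzero(m)
            P=w(n,u,v,d[v,u])
            if len(P):print(n,k,round(r['score'],2),np.round(r['rect']),np.round(np.median(P,0),3),np.round(np.percentile(P,2,axis=0),3),np.round(np.percentile(P,98,axis=0),3))
E
```

```text
{'time_s': 0.35, 'qpos': array([-1.57241030e+00,  3.13018400e-01,  1.49788394e+00, -3.48281917e-06,
        1.33098121e+00, -2.23372148e-01]), 'dq': array([-0.00093773, -0.00320743, -0.0019222 ,  0.00194461,  0.00049875,
        0.00120935]), 'effort': array([-1.84590026e-03, -4.01740551e+01, -2.52142721e+01,  6.93969615e-02,
        3.28591210e-02, -3.29268551e-05]), 'tcp_pos': array([ 0.11547285, -0.51209266,  0.25259025]), 'tcp_rot': array([-1.3057311 ,  1.04441345, -1.04410586]), 'ft_force': array([ 0.55676553, -0.53948183,  0.04429275]), 'moment': array([0.00420642, 0.06838039, 0.020721  ]), 'grip_width': 0.08794274993112669}
top dish_tray_lip 0.91 [276. 185.  31.  20.] [0.607 0.109 0.028] [0.573 0.053 0.016] [0.629 0.162 0.075]
top dish_tray_lip 0.6 [391. 258.  36.  37.] [ 0.362 -0.285  0.036] [ 0.309 -0.334 -0.001] [ 0.414 -0.237  0.044]
top open_tray_lip 0.64 [314. 195.  32.  33.] [ 0.564 -0.018  0.028] [ 0.509 -0.068  0.016] [0.634 0.038 0.076]
top open_tray_lip 0.46 [317. 143. 116.  74.] [ 0.748 -0.017  0.082] [ 0.632 -0.207  0.071] [0.853 0.169 0.127]
top forceps 0.6 [282.
[... 655 characters left out ...]
233.  24.  49.] [0.605 0.115 0.026] [0.573 0.058 0.021] [0.627 0.17  0.075]
side open_tray_lip 0.71 [322. 202.  52.  31.] [ 0.569 -0.011  0.029] [ 0.51  -0.067  0.022] [0.628 0.045 0.074]
side forceps 0.72 [338. 359.  38.  52.] [0.509 0.461 0.102] [0.478 0.429 0.013] [0.539 0.478 0.152]
side forceps 0.7 [396. 236.  23.  39.] [0.358 0.092 0.005] [ 0.334  0.027 -0.001] [0.388 0.143 0.01 ]
side dish_stack 0.82 [398. 350.  40.  52.] [0.376 0.415 0.048] [0.334 0.368 0.014] [0.417 0.452 0.052]
side dish_stack 0.5 [305. 232.  22.  49.] [0.605 0.117 0.026] [0.572 0.058 0.021] [0.628 0.17  0.075]
side dish_stack 0.16 [253. 195. 108. 130.] [0.752 0.054 0.081] [ 0.631 -0.196  0.018] [0.853 0.183 0.124]
```

```bash
python3 - <<'E'
import cv2
a=cv2.imread('pics/top1.png');cv2.imwrite('pics/topz.png',cv2.resize(a[140:280,220:420],None,fx=4,fy=4,interpolation=2))
E
```

```text
(no output)
```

View pics/topz.png

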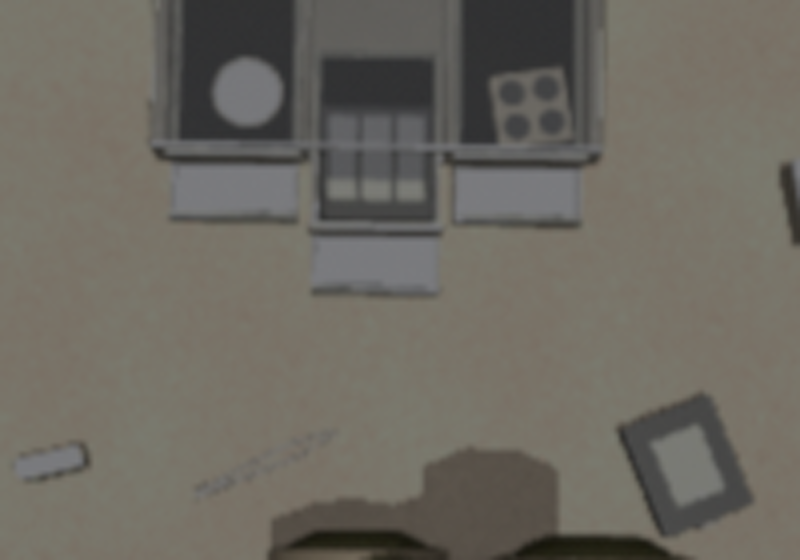

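View pics/side1.png

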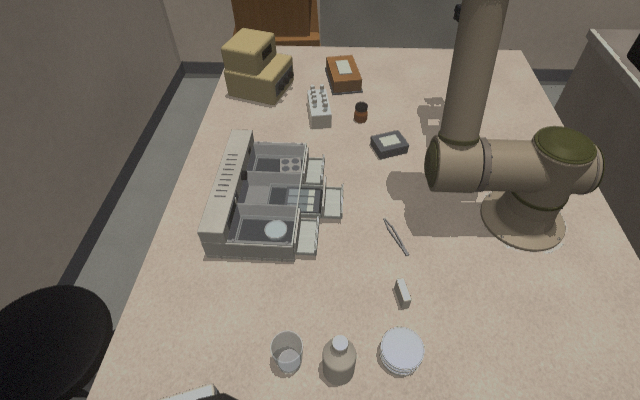

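View pics/top1.png

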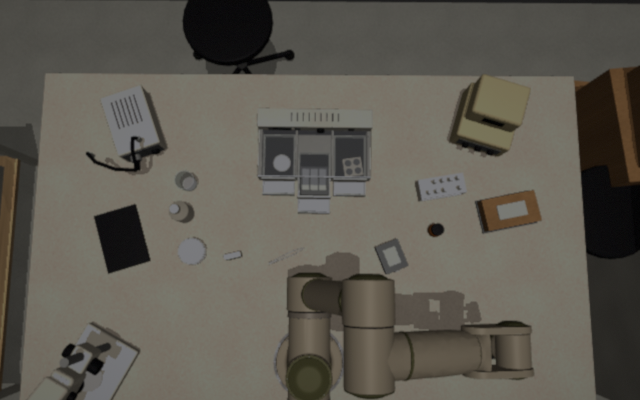

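```bash
python3 - <<'E'
from h import *
for n in('top','side'):
    d=np.load(f'pics/{n}1.png.npy'); v,u=np.nonzero(d>0); P=w(n,u,v,d[v,u])
    for a,b,l in((-.21,-.085,.56),(-.08,.045,.48),(.05,.18,.56)):
        q=P[(P[:,0]>l)&(P[:,0]<.7)&(P[:,1]>a)&(P[:,1]<b)]
        L=q[(q[:,2]>.037)&(q[:,2]<.056)&(q[:,0]<q[q[:,2]>.03][:,0].min()+.02)]
        F=q[(q[:,2]>.066)&(q[:,2]<.08)]; F=F[F[:,0]<F[:,0].min()+.015]
        C=q[(q[:,2]>.012)&(q[:,2]<.035)]
        print(n,len(L),'lip',np.round(L.mean(0),4),L.min(0).round(3),L.max(0).round(3),'slope',np.polyfit(L[:,1],L[:,0],1).round(4),'panel',len(F),F.mean(0).round(4),F[:,1].min().round(3),F[:,1].max().round(3),np.polyfit(F[:,1],F[:,0],1)[0].round(3),'chan',C[:,:2].min(0).round(3),C[:,:2].max(0).round(3),np.median(C[:,2]).round(3))
    q=P[(P[:,2]>.11)&(P[:,2]<.135)&(P[:,0]>.7)&(P[:,0]<.9)&(abs(P[:,1])<.3)]
    c=q[:,:2].astype(np.float32); print(cv2.minAreaRect(c))
E
```

```text
top 66 lip [ 0.5729 -0.1398  0.045 ] [ 0.569 -0.196  0.038] [ 0.577 -0.087  0.054] slope [0.0281 0.5768] panel 114 [ 0.6273 -0.1475  0.0745] -0.208 -0.086 0.013 chan [ 0.571 -0.206] [ 0.638 -0.086] 0.024
top 62 lip [ 0.5109 -0.0176  0.0455] [ 0.508 -0.07   0.038] [0.527 0.038 0.054] slope [-0.0158  0.5107] panel 56 [ 0.5628 -0.0178  0.074 ] -0.072 0.041 0.001 chan [ 0.508 -0.078] [0.637 0.043] 0.026
top 65 lip [0.5755 0.1109 0.0444] [0.571 0.052 0.037] [0.584 0.164 0.053] slope [0.0214 0.5731] panel 118 [0.6291 0.1109 0.0738] 0.052 0.176 0.012 chan [0.573 0.05 ] [0.639 0.176] 0.024
((0.8204625248908997, -0.019100770354270935), (0.39102116227149963, 0.0797688290476799), 89.08866119384766)
side 53 lip [ 0.572  -0.1394  0.0459] [ 0.569 -0.196  0.038] [ 0.576 -0.087  0.052] slope [0.0143 0.574 ] panel 90 [ 0.6258 -0.1427  0.0755] -0.205 -0.086 -0.018 chan [ 0.569 -0.198] [ 0.633 -0.085] 0.025
side 68 lip [ 0.5108 -0.0042  0.0462] [ 0.507 -0.069  0.039] [0.514 0.045 0.05 ] slope [0.0053 0.5109] panel 68 [ 0.5617 -0.0092  0.074 ] -0.069 0.045 0.008 chan [ 0.511 -0.08 ] [0.634 0.045] 0.028
side 92 lip [0.5745 0.1197 0.0456] [0.571 0.059 0.038] [0.578 0.169 0.05 ] slope [0.0091 0.5734] panel 142 [0.6278 0.1183 0.0754] 0.05 0.178 0.017 chan [0.571 0.054] [0.636 0.177] 0.025
((0.8190520405769348, -0.013763859868049622), (0.39483585953712463, 0.07644635438919067), 89.41057586669922)
```

```bash
cat >> h.py <<'E'
from scipy.spatial.transform import Rotation as R
YAW=0.010
def plan(tgt,sgn=1):
    s=arm.observe(); R0=R.from_rotvec(s['tcp_rot']).as_matrix()
    c,sn=np.cos(YAW),np.sin(YAW)
    ax=np.array([c,-sn,0]) # warmer x
    z=sgn*ax; y=np.array([0,0,-1.]); x=np.cross(y,z)
    Rt=np.c_[x,y,z]
    print(np.round(s['time_s'],2),'tcp',s['tcp_pos'].round(4),'F',s['ft_force'].round(2),'grip',s['grip_width'].round(4),'q',s['qpos'].round(2))
    print('R0\n',R0.round(3)); print('turn',R.from_matrix(R0.T@Rt).as_rotvec().round(4))
    for t in tgt: print(t,'->',(R0.T@(np.array(t)-s['tcp_pos'])*1000).round(1))
E
python3 - <<'E'
from h import *
plan([(.45,-.016,.25),(.47,-.016,.15),(.47,-.016,.046)]);plan([],-1)
E
```

```text
Traceback (most recent call last):
  File "h.py", line 18, in plan
    print(np.round(s['time_s'],2),'tcp',s['tcp_pos'].round(4),'F',s['ft_force'].round(2),'grip',s['grip_width'].round(4),'q',s['qpos'].round(2))
                                                                                                ^^^^^^^^^^^^^^^^^^^^^
AttributeError: 'float' object has no attribute 'round'
```

```bash
sed -i "s/s\['grip_width'\].round(4)/round(s['grip_width'],4)/" h.py
python3 - <<'E'
from h import *
plan([(.45,-.016,.25),(.47,-.016,.15),(.47,-.016,.046)]);plan([],-1)
E
```

```text
1.05 tcp [ 0.1155 -0.5121  0.2527] F [0.19 0.52 0.24] grip 0.088 q [-1.57  0.31  1.5  -0.    1.33 -0.22]
R0
 [[ 0.22  -0.     0.975]
 [-0.975  0.     0.22 ]
 [-0.    -1.     0.   ]]
turn [ 0.      0.2318 -0.    ]
(0.45, -0.016, 0.25) -> [-410.4    2.7  435.5]
(0.47, -0.016, 0.15) -> [-406.   102.7  455. ]
(0.47, -0.016, 0.046) -> [-406.   206.7  455. ]
1.05 tcp [ 0.1155 -0.5121  0.2527] F [0.19 0.52 0.24] grip 0.088 q [-1.57  0.31  1.5  -0.    1.33 -0.22]
R0
 [[ 0.22  -0.     0.975]
 [-0.975  0.     0.22 ]
 [-0.    -1.     0.   ]]
turn [-0.     -2.9097 -0.    ]
```

servo_tool:
  commands:
    - [[-410, 3, 436], [0, 0.232, 0], 1]
    - [[-410, 3, 436], [0, 0.232, 0], 1]
    - [[-410, 3, 436], [0, 0.232, 0], 1]
    - [[-410, 3, 436], [0, 0.232, 0], 1]
    - [[-410, 3, 436], [0, 0.232, 0], 1]
    - [[-410, 3, 436], [0, 0.232, 0], 1]
    - [[-410, 3, 436], [0, 0.232, 0], 1]
    - [[-410, 3, 436], [0, 0.232, 0], 1]
    - [[-410, 3, 436], [0, 0.232, 0], 1]
    - [[-410, 3, 436], [0, 0.232, 0], 1]
    - [[-410, 3, 436], [0, 0.232, 0], 1]
    - [[-410, 3, 436], [0, 0.232, 0], 1]
    - [[-410, 3, 436], [0, 0.232, 0], 1]
    - [[-410, 3, 436], [0, 0.232, 0], 1]
    - [[-410, 3, 436], [0, 0.232, 0], 1]
    - [[-410, 3, 436], [0, 0.232, 0], 1]

```text
time_s: 3.05
tcp_pos: [0.4506, -0.0164, 0.2497]
tcp_rot: [-1.204, 1.217, -1.217]
ft_force: [0.2, 0.1, 0.5]
grip_width: 0.0004
```

```bash
python3 - <<'E'
from h import *
plan([(.47,-.016,.15),(.475,-.016,.05),(.475,-.016,.046)])
E
```

```text
3.05 tcp [ 0.4506 -0.0164  0.2497] F [0.18 0.09 0.48] grip 0.0004 q [-0.3   0.15  1.71  0.    1.28  1.28]
R0
 [[-0.011  0.     1.   ]
 [-1.    -0.    -0.011]
 [ 0.    -1.     0.   ]]
turn [-0.0001 -0.0005  0.    ]
(0.47, -0.016, 0.15) -> [-0.6 99.7 19.4]
(0.475, -0.016, 0.05) -> [ -0.7 199.7  24.4]
(0.475, -0.016, 0.046) -> [ -0.7 203.7  24.4]
```

servo_tool:
  commands:
    - [[0, 60, 24], [0, 0, 0], 1]
    - [[0, 120, 24], [0, 0, 0], 1]
    - [[0, 170, 24], [0, 0, 0], 1]
    - [[0, 204, 24], [0, 0, 0], 1]
    - [[0, 204, 30], [0, 0, 0], 1]
    - [[0, 204, 40], [0, 0, 0], 1]
    - [[0, 204, 48], [0, 0, 0], 1]
    - [[0, 204, 56], [0, 0, 0], 1]
    - [[0, 204, 64], [0, 0, 0], 1]
    - [[0, 204, 72], [0, 0, 0], 1]
    - [[0, 204, 80], [0, 0, 0], 1]
    - [[0, 204, 88], [0, 0, 0], 1]
    - [[0, 204, 96], [0, 0, 0], 1]
    - [[0, 204, 102], [0, 0, 0], 1]
    - [[0, 204, 102], [0, 0, 0], 1]

```text
time_s: 4.92
tcp_pos: [0.5531, -0.0176, 0.0457]
tcp_rot: [-1.204, 1.216, -1.218]
ft_force: [-0.6, -0.2, 0.2]
grip_width: 0.0004
```

```bash
python3 - <<'E'
from h import *
plan([(.562,-.016,.046)])
im,d=snap('side','side2.png'); cv2.imwrite('pics/side2z.png',cv2.resize(im[100:270,190:390],None,fx=3.5,fy=3.5,interpolation=2))
E
```

```text
4.92 tcp [ 0.5531 -0.0176  0.0457] F [-0.59 -0.19  0.19] grip 0.0004 q [-0.24  0.62  1.63  0.    0.89  1.34]
R0
 [[-0.011  0.001  1.   ]
 [-1.    -0.    -0.011]
 [ 0.    -1.     0.001]]
turn [-0.001  -0.0006  0.0002]
(0.562, -0.016, 0.046) -> [-1.7 -0.3  8.9]
```

View pics/side2z.png

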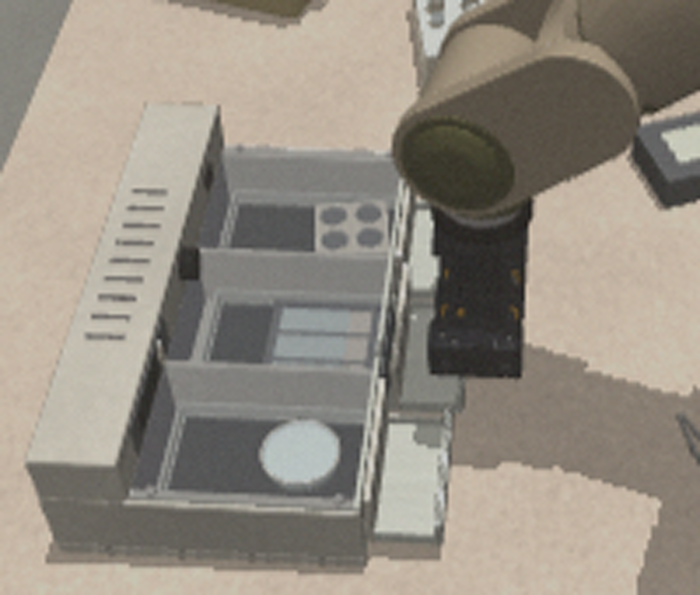

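The middle tray now stands nearly home: its lip is about 8 mm proud of its neighbours around (455,385) in the crop. I'll push slowly to the stop.

servo_tool:
  commands:
    - [[0, 0, 3], [0, 0, 0], 1]
    - [[0, 0, 6], [0, 0, 0], 1]
    - [[0, 0, 8], [0, 0, 0], 1]
    - [[0, 0, 10], [0, 0, 0], 1]
    - [[0, 0, 12], [0, 0, 0], 1]
    - [[0, 0, 12], [0, 0, 0], 1]

```text
time_s: 5.72
tcp_pos: [0.5613, -0.0176, 0.0456]
tcp_rot: [-1.212, 1.224, -1.211]
ft_force: [-25.0, -1.9, 16.9]
grip_width: 0.0004
```

servo_tool:
  commands:
    - [[0, 0, -15], [0, 0, 0], 1]
    - [[0, 0, -30], [0, 0, 0], 1]
    - [[0, -50, -30], [0, 0, 0], 1]
    - [[0, -100, -30], [0, 0, 0], 1]
    - [[0, -100, -30], [0, 0, 0], 1]
    - [[-60, -100, -30], [0, 0, 0], 1]
    - [[-120, -100, -30], [0, 0, 0], 1]
    - [[-130, -100, -30], [0, 0, 0], 1]
    - [[-130, -100, -30], [0, 0, 0], 1]

```text
time_s: 6.85
tcp_pos: [0.5334, 0.1127, 0.1451]
tcp_rot: [-1.213, 1.224, -1.21]
ft_force: [0.4, 0.2, -0.1]
grip_width: 0.0005
```

```bash
python3 - <<'E'
from h import *
plan([(.600,.112,.145),(.600,.112,.045)])
for n in('side','top'):
    im,d=snap(n,n+'3.png'); v,u=np.nonzero(d>0); P=w(n,u,v,d[v,u])
    for a,b,l in((-.19,-.09,.55),(-.07,.035,.55),(.06,.16,.55)):
        q=P[(P[:,0]>l)&(P[:,0]<.65)&(P[:,1]>a)&(P[:,1]<b)]
        L=q[(q[:,2]>.037)&(q[:,2]<.056)&(q[:,0]<.6)]
        F=q[(q[:,2]>.066)&(q[:,2]<.08)&(q[:,0]>.6)]
        print(n,len(L),np.median(L,0).round(4),len(F),F[:,0].min().round(4) if len(F) else 0)
cv2.imwrite('pics/side3z.png',cv2.resize(cv2.imread('pics/side3.png')[100:270,190:390],None,fx=3.5,fy=3.5,interpolation=2))
E
```

```text
6.85 tcp [0.5334 0.1127 0.1451] F [ 0.38  0.24 -0.09] grip 0.0005 q [-0.01  0.47  1.57  0.    1.11  1.57]
R0
 [[-0.009 -0.011  1.   ]
 [-1.     0.    -0.009]
 [-0.    -1.    -0.011]]
turn [ 0.0107  0.0013 -0.0001]
(0.6, 0.112, 0.145) -> [ 0.1 -0.6 66.6]
(0.6, 0.112, 0.045) -> [ 0.1 99.4 67.7]
side 0 [nan nan nan] 131 0.6202
side 2 [0.5748 0.0137 0.0486] 154 0.6207
side 60 [0.5746 0.122  0.0461] 188 0.6224
top 55 [ 0.5731 -0.137   0.0445] 166 0.6203
top 51 [ 0.5734 -0.0248  0.0448] 145 0.6209
top 0 [nan nan nan] 36 0.6393
  return _methods._mean(a, axis=axis, dtype=dtype,
  ret = um.true_divide(
```

View pics/side3z.png

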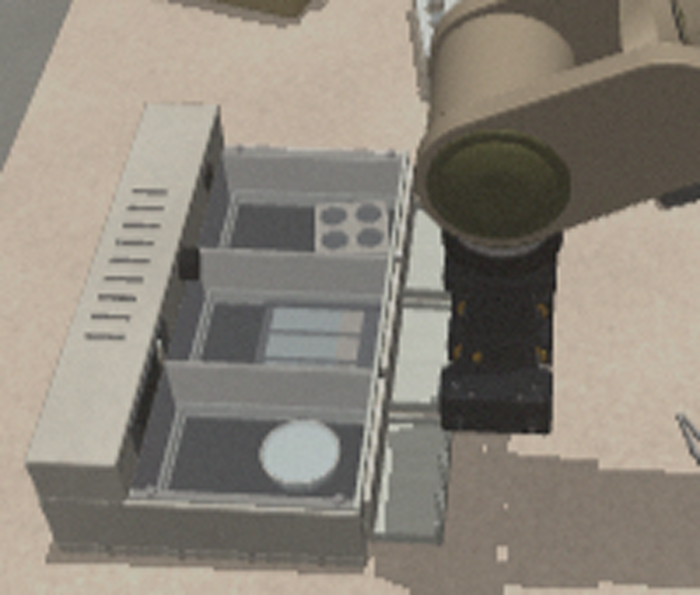

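servo_tool:
  commands:
    - [[0, 0, 35], [0.011, 0, 0], 1]
    - [[0, 0, 67], [0.011, 0, 0], 1]
    - [[0, 0, 67], [0.011, 0, 0], 1]
    - [[0, 30, 67], [0.011, 0, 0], 1]
    - [[0, 60, 67], [0.011, 0, 0], 1]
    - [[0, 80, 67], [0.011, 0, 0], 1]
    - [[0, 90, 68], [0.011, 0, 0], 1]
    - [[0, 98, 68], [0.011, 0, 0], 1]
    - [[0, 98, 68], [0.011, 0, 0], 1]

```text
time_s: 8.07
tcp_pos: [0.6005, 0.1106, 0.0468]
tcp_rot: [-1.203, 1.217, -1.218]
ft_force: [-0.3, 0.0, 0.5]
grip_width: 0.0003
```

```bash
python3 - <<'E'
from h import *
plan([(.470,.1133,.046)])
im,d=snap('side','side4.png'); cv2.imwrite('pics/side4z.png',cv2.resize(im[100:270,190:390],None,fx=3.5,fy=3.5,interpolation=2))
E
```

```text
8.07 tcp [0.6005 0.1106 0.0468] F [-0.26  0.04  0.51] grip 0.0003 q [-0.01  0.72  1.44  0.    0.99  1.57]
R0
 [[-0.011  0.     1.   ]
 [-1.     0.    -0.011]
 [-0.    -1.     0.   ]]
turn [-0.0005 -0.0011 -0.0001]
(0.47, 0.1133, 0.046) -> [  -1.3    0.7 -130.5]
```

View pics/side4z.png

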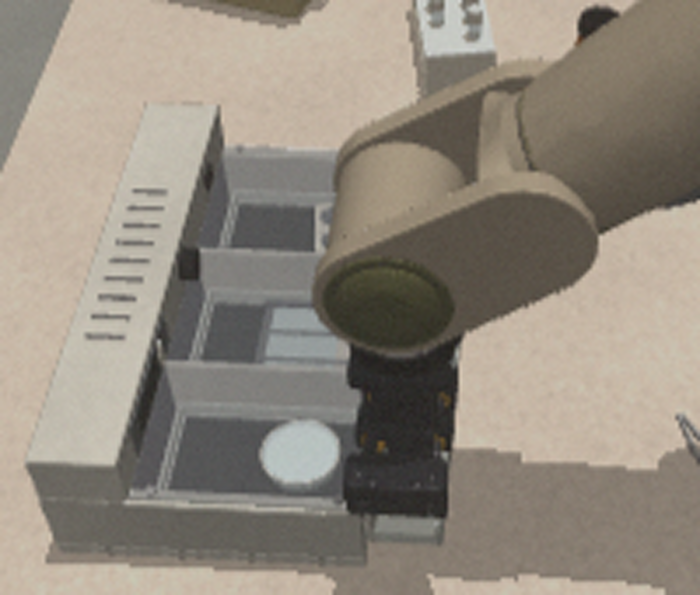

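servo_tool:
  commands:
    - [[0, 0, -6], [0, 0, 0], 1]
    - [[0, 0, -10], [0, 0, 0], 1]
    - [[0, 0, -13], [0, 0, 0], 1]
    - [[0, 0, -16], [0, 0, 0], 1]
    - [[0, 0, -20], [0, 0, 0], 1]
    - [[0, 0, -25], [0, 0, 0], 1]
    - [[0, 0, -31], [0, 0, 0], 1]
    - [[0, 0, -37], [0, 0, 0], 1]
    - [[0, 0, -43], [0, 0, 0], 1]
    - [[0, 0, -49], [0, 0, 0], 1]
    - [[0, 0, -55], [0, 0, 0], 1]
    - [[0, 0, -61], [0, 0, 0], 1]
    - [[0, 0, -67], [0, 0, 0], 1]
    - [[0, 0, -73], [0, 0, 0], 1]
    - [[0, 0, -79], [0, 0, 0], 1]
    - [[0, 0, -85], [0, 0, 0], 1]
    - [[0, 0, -91], [0, 0, 0], 1]
    - [[0, 0, -97], [0, 0, 0], 1]
    - [[0, 0, -102], [0, 0, 0], 1]
    - [[0, 0, -106], [0, 0, 0], 1]

```text
time_s: 10.62
tcp_pos: [0.4944, 0.1118, 0.047]
tcp_rot: [-1.203, 1.217, -1.218]
ft_force: [2.2, -1.1, 1.1]
grip_width: 0.0002
```

servo_tool:
  commands:
    - [[0, 0, -3], [0, 0, 0], 1]
    - [[0, 0, -6], [0, 0, 0], 1]
    - [[0, 0, -9], [0, 0, 0], 1]
    - [[0, 0, -12], [0, 0, 0], 1]
    - [[0, 0, -14], [0, 0, 0], 1]
    - [[0, 0, -16], [0, 0, 0], 1]
    - [[0, 0, -18], [0, 0, 0], 1]
    - [[0, 0, -18], [0, 0, 0], 1]

```text
time_s: 11.62
tcp_pos: [0.479, 0.112, 0.0472]
tcp_rot: [-1.197, 1.212, -1.221]
ft_force: [16.0, 0.0, -11.5]
grip_width: 0.0005
```

servo_tool:
  commands:
    - [[0, 0, 6], [0, 0, 0], 1]
    - [[0, 0, 12], [0, 0, 0], 1]
    - [[0, 0, 12], [0, 0, 0], 1]
    - [[0, -20, 12], [0, 0, 0], 1]
    - [[0, -60, 12], [0, 0, 0], 1]
    - [[0, -110, 12], [0, 0, 0], 1]
    - [[0, -160, 12], [0, 0, 0], 1]
    - [[30, -180, -30], [0, 0, 0], 1]
    - [[60, -180, -80], [0, 0, 0], 1]
    - [[90, -180, -110], [0, 0, 0], 1]
    - [[100, -180, -120], [0, 0, 0], 1]
    - [[100, -180, -120], [0, 0, 0], 1]

```text
time_s: 13.12
tcp_pos: [0.3565, 0.0132, 0.2264]
tcp_rot: [-1.196, 1.213, -1.223]
ft_force: [0.1, 0.0, -0.5]
grip_width: 0.0004
```

```bash
python3 - <<'E'
from h import *
plan([])
for n in('side','top'):
    im,d=snap(n,n+'5.png'); v,u=np.nonzero(d>0); P=w(n,u,v,d[v,u])
    for a,b,l in((-.19,-.09,.55),(-.07,.035,.55),(.06,.16,.44)):
        q=P[(P[:,0]>l)&(P[:,0]<l+.05)&(P[:,1]>a)&(P[:,1]<b)]
        L=q[(q[:,2]>.037)&(q[:,2]<.056)]
        if len(L):print(n,len(L),np.median(L,0).round(4))
    for r in arm.outline_of('dish',n)[:1]: print('dish',r['score'],r['rect'])
cv2.imwrite('pics/side5z.png',cv2.resize(cv2.imread('pics/side5.png')[100:270,190:420],None,fx=3.4,fy=3.4,interpolation=2))
cv2.imwrite('pics/top5z.png',cv2.resize(cv2.imread('pics/top5.png')[100:260,220:420],None,fx=3.5,fy=3.5,interpolation=2))
E
```

```text
13.12 tcp [0.3565 0.0132 0.2264] F [ 0.1   0.04 -0.45] grip 0.0004 q [-0.3  -0.05  1.99  0.    1.19  1.29]
R0
 [[-0.013  0.009  1.   ]
 [-1.     0.001 -0.013]
 [-0.001 -1.     0.009]]
turn [-0.009  -0.0031 -0.0006]
side 49 [ 0.5719 -0.1393  0.0459]
side 60 [ 0.5732 -0.0175  0.046 ]
side 92 [0.4652 0.1097 0.0462]
dish 0.9 [315.9, 232.1, 23.3, 19.5]
top 61 [ 0.5729 -0.1396  0.0438]
top 59 [ 0.5733 -0.0177  0.0458]
top 58 [0.465  0.11   0.0444]
dish 0.57 [279.6, 193.2, 18.3, 17.0]
```

View pics/side5z.png

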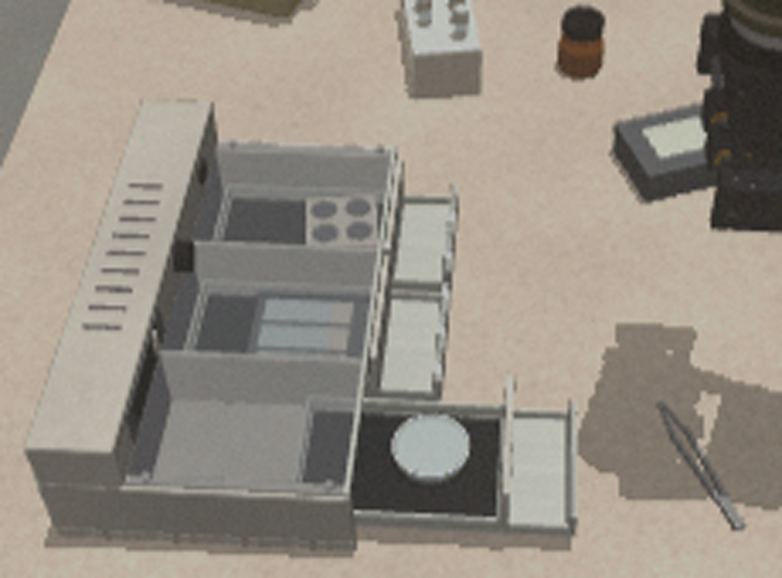

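View pics/top5z.png

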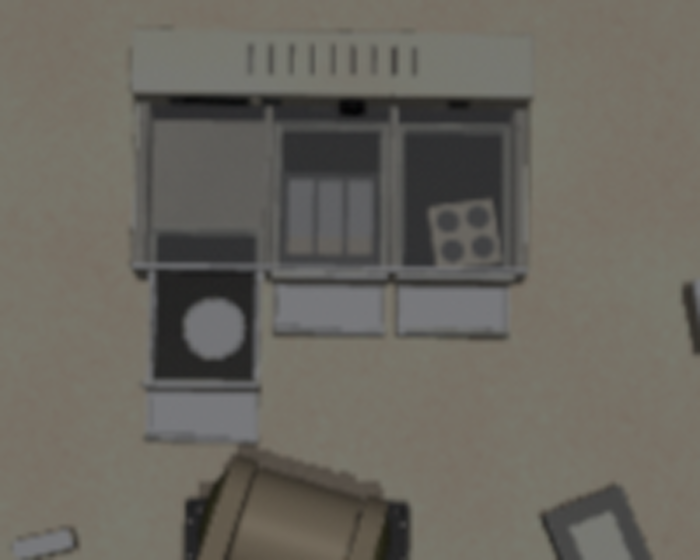

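```bash
python3 -c "
from plant import arm
print(arm.hand_in())"
```

```text
the job is handed in; nothing more can be done
None
```

I pushed the middle tray, the one left open, fully home. Then I hooked the closed fingertips behind the lip of the left tray, which holds the Petri dish, and drew it out to its stop. I handed the job in at about 13.5 s, with the arm clear of everything.

**Middle tray:** it met the home stop at about 25 N. In the last pictures its lip stands at x ≈ 0.573 m, in line with its shut neighbour (0.572–0.573 m).

**Dish tray:** its lip moved from x ≈ 0.575 m to 0.465 m, which is the full 0.110 m. The wrist force rose to 16 N at the stop.

**Everything else:** the third tray is still shut. By eye, the dish and well plate stand where they were in their trays. The forceps, timer and slide box look undisturbed. I did not measure the dish, plate or bench items closely.

**Failed or disagreeing checks:** in the first pictures the networks did not find the dish and gave some wrong matches. I identified the dish tray by looking at the pictures, and the later dish detections agreed. Both stop contacts also showed a vertical force of 12–17 N, but the trays and the dish look in place.

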